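# Switch on the kiln in order

## Task

Get the kiln going from the three grey switch boxes on the bench: with the fingertips press down the key with the round mushroom head (extractor fan), then the long bar key (kiln power), then the small square key (firing timer), each lightly and nearly all the way in so that it stays down, and none before its turn. Only press: do not lift, shove or tip the boxes, do not ram the keys, and leave the bowl, jar and cup where they stand.

Things in the scene. Friction and masses are not known exactly. Their poses are not given: they have to be found in the camera images.
- round_box: loose switch box, grey painted metal on a thin rubber foot, 100 x 100 mm in plan and 60 mm high, 0.6 to 1.2 kg, carrying the round mushroom key in the middle of its top. Origin: centre of its underside; z up, x and y along its sides
- bar_box: loose switch box, grey painted metal on a thin rubber foot, 100 x 100 mm in plan and 45 mm high, 0.6 to 1.2 kg, carrying the long bar key in the middle of its top. Origin: centre of its underside; z up, x and y along its sides
- square_box: loose switch box, grey painted metal on a thin rubber foot, 100 x 100 mm in plan and 75 mm high, 0.6 to 1.2 kg, carrying the small square key in the middle of its top. Origin: centre of its underside; z up, x and y along its sides
- round_key_top (a point): centre of the top of the black mushroom key: a round head 48 mm across with a flat of 24 mm on top, standing 26 mm above its box (86 mm above the bench) until pressed; moves with the key; press it straight down
- bar_key_top (a point): centre of the flat top of the black bar key: 76 mm long (along its box's y) by 26 mm wide, standing 20 mm above its box (65 mm above the bench) until pressed; moves with the key; press it straight down near the middle
- square_key_top (a point): centre of the flat top of the black square key: 34 x 34 mm, standing 20 mm above its box (95 mm above the bench) until pressed; moves with the key; press it straight down
- round_key (a joint): travel of the round key into its box, m: 0 standing proud, 0.012 at its stop. About 4 N pushes it down all the way; it has no spring and stays where it is left. It counts as down beyond 0.008. The stop is hard: near it go slowly (about 15 mm/s); over 30 N on a key or box is ramming
- bar_key (a joint): travel of the bar key into its box, m: 0 standing proud, 0.012 at its stop. About 4 N pushes it down all the way; it has no spring and stays where it is left. It counts as down beyond 0.008. The stop is hard: near it go slowly (about 15 mm/s); over 30 N on a key or box is ramming
- square_key (a joint): travel of the square key into its box, m: 0 standing proud, 0.012 at its stop. About 4 N pushes it down all the way; it has no spring and stays where it is left. It counts as down beyond 0.008. The stop is hard: near it go slowly (about 15 mm/s); over 30 N on a key or box is ramming
- bowl: bystander: white bowl, 90 mm across, 45 mm high; origin at the centre of its underside, z up
- jar: bystander: closed jar, 64 mm across, 85 mm high; origin at the centre of its underside, z up
- cup: bystander: brown clay cup, 68 mm across, 60 mm high; origin at the centre of its underside, z up
Things that resemble listed ones, but are neither listed nor needed, are in the scene too. Leave any red look-alike of the round_box alone. What is shaped like the square_box but purple is not meant.

How it is judged:
On the way, in this order (a step that is already met when the one before it is completed fails the run):
1. the round key is pressed down (over 8 of its 12 mm) (value of joint round_key above 0.008 m), for 0.2 s.
2. the bar key is pressed down (over 8 of its 12 mm) (value of joint bar_key above 0.008 m), for 0.2 s.
3. the square key is pressed down (over 8 of its 12 mm) (value of joint square_key above 0.008 m), for 0.2 s.
At the end, for the whole second after the job is handed in: All three keys stay down (over 8 of 12 mm), the boxes stand level and still within 20 mm of where they were, and the bowl, jar and cup stand upright within 20 mm of where they were (value of joint each of round_key, bar_key, square_key above 0.008 m and not (distance of round_box from where it was at the start of the episode above 0.02 m) and not (distance of bar_box from where it was at the start of the episode above 0.02 m) and not (distance of square_box from where it was at the start of the episode above 0.02 m) and not (angle between round_box's own z axis and vertical above 0.1 rad) and not (angle between bar_box's own z axis and vertical above 0.1 rad) and not (angle between square_box's own z axis and vertical above 0.1 rad) and linear speed of each of round_box, bar_box, square_box below 0.02 m/s and not (distance of bowl from where it was at the start of the episode above 0.02 m) and not (distance of jar from where it was at the start of the episode above 0.02 m) and not (distance of cup from where it was at the start of the episode above 0.02 m) and not (angle between bowl's own z axis and vertical above 0.2 rad) and not (angle between jar's own z axis and vertical above 0.2 rad) and not (angle between cup's own z axis and vertical above 0.2 rad)); the robot touches nothing.
It fails at once if a key is pressed (over 3 mm) before its turn: the bar or square key before the round key is down, or the square key before the bar key is down ((value of joint round_key below 0.008 m and value of joint any of bar_key, square_key above 0.003 m) or (value of joint bar_key below 0.008 m and value of joint square_key above 0.003 m)).
It fails at once if a box or its key is pushed harder than 30 N (contact force between any of round_box, bar_box, square_box and the fingers above 30 N).
It fails at once if a box or its key is pushed with the arm or the gripper's body instead of the fingers (contact force between any of round_box, bar_box, square_box and the arm above 5 N).
It fails at once if a switch box is lifted more than 10 mm, tipped more than 0.15 rad or shoved more than 20 mm (height (world z) of any of round_box, bar_box, square_box above 0.01 m or angle between any of round_box, bar_box, square_box's own z axis and vertical above 0.15 rad or distance of any of round_box, bar_box, square_box from where it was at the start of the episode above 0.02 m).
It fails at once if the bowl, jar or cup is moved more than 20 mm or tipped (distance of any of bowl, jar, cup from where it was at the start of the episode above 0.02 m or angle between any of bowl, jar, cup's own z axis and vertical above 0.3 rad).
It also fails if it takes over 61 s, if anything falls off the work surface, if the arm or the gripper's body presses on something with over 40 N, if the wrist force passes 120 N, or if a joint passes its speed limit or range.

## Robot

A 7-joint arm with a two-finger parallel gripper is mounted at the origin on the work surface. World frame = base frame: x ahead of the robot, y to its left, z up, the work surface at z = 0. Lengths are in m, angles in rad, forces in N, time in s.
With the tool pointing down it reaches from about 0.4 to 0.875 m from the base axis. Payload 6.5 kg.
Tool frame: the origin (TCP) lies between the finger pads; the fingertips stand 11 mm ahead of it and the grasp point (between the pads) lies 8 mm behind it (arm.finger_overhang is the distance from the TCP to the fingertips, in m); z points along the fingers, y is the line along which they close (so a half turn about z gives the same grasp; the last joint's range is limited). The gripper opens to 88 mm and grips with 3 to 60 N. Pads are 18 mm wide; open, the fingers measure 123 mm over their backs; the gripper's body (75 mm by 187 mm) begins 45 mm behind the grasp point.
Start: joints at [1.115, 0.536, -0.004, 1.538, 0.003, 1.067, -0.071], TCP at [0.247, -0.601, 0.218] pointing down, gripper open.
Joint ranges: [-2.7, 2.7], [-0.37, 2.16], [-1.27, 1.26], [0.24, 2.4], [-1.31, 4.45], [0.19, 1.91], [-2.76, 2.76]. Speed limits (rad/s): [2.39, 2.39, 3.14, 3.14, 3.14, 3.14, 3.14].

## Interface

Orientations are given as a unit quaternion [x, y, z, w].
In Python, from workcell import read_state, viewer, arm gives the robot as it stands.
- The arm moves only by the shell command python3 -m handwheel 'ROWS' [FORCE]. ROWS is JSON, one flat list of numbers, 5 for each row, row after row: the shift along the tool's x, y, z normalised to -1 to 1, where 1 is 150 mm, then the turn about the tool's z normalised to -1 to 1, where 1 is 90 degrees, then the opening, from -1 (shut) to 1 (fully open). A call has 1 to 20 rows; each row shifts and turns the commanded pose from where the row before left it, along the tool's axes as they then stand; what a row does not reach is not made up. A row lasts 1/8 s, in which the tool goes at most 62.5 mm and 10.7 degrees, less where a joint would pass 70% of its speed; a pose out of reach is approached as far as the arm can. A call with a number of a shift or a turn outside -1 to 1 is refused whole. A call with a gripper value outside its range is refused whole. The fingers move at their own pace and stop on an object; FORCE is the grip in N (left out, the last holds). Time passes only in rows, so rows that do not move let the fingers close. It gives the time, the measured TCP pose, the force, the opening and the grip force at its end, in the units of the state.
- read_state(): the state, without advancing time (a new reading comes with each control period).
- viewer.snapshot(name): name is "side" or "top" or "wrist"; returns the picture (480x640x3 uint8, blue, green, red); there is no depth.
- viewer.camera_params(name): a dict with "K" (3x3 intrinsics, pixels), "k1" (the pictures are not rectified: a ray, as slopes to the right and down, at radius r is drawn at 1 + k1 r^2 times it, then the intrinsics apply), "T" (4x4, takes a point from camera to world coordinates); the wrist camera has in their place "T_tool_cam" (4x4, takes a point from camera to tool coordinates, whose origin is the TCP and whose axes are the flange's). Camera axes: x right, y up, looking along -z (the intrinsics and any distortion apply to the point x, -y, -z); pixel columns grow to the right and rows downward; lengths in m; the calibration is good to about 2 mm. A picture is of the moment at which its call begins: read the wrist's pose just before it. camera_params takes no time and is no camera call.
- arm.sign_off(): hands the job in; it is judged then, once.
The state is a dict: "clock": time; "joint_pos": joint angles; "joint_vel": joint speeds; "tau": joint torques, N m; "tcp_pos": TCP position; "eef_rot": TCP orientation; "contact_force": force on the tool from outside, world axes, zero at the start; "torque": the same for the moment, N m; "gripper_width": finger opening in m; "grasp_force": force on a finger pad.
Only numpy, scipy, OpenCV 4.12 (cv2) and the standard library are available. Lean on these libraries where they do the work, as an engineer would, in place of code of your own. Each camera call takes 0.05 s, during which the arm holds its last target. There are 200 camera calls.

## Working session

There is one attempt and no reset: what is moved stays moved. The work goes in short steps, Python scripts to look and compute and a shell command to move; the robot and the scene stay as the last step left them, time stands still between calls to the robot, and variables do not carry over. Pictures are saved under pics/ and viewed, at most 10 in all, crops included, and the job is handed in when it is done.

```bash
mkdir -p pics && cat > h.py <<'E'
import numpy as np, cv2
from workcell import read_state, viewer, arm
from scipy.spatial.transform import Rotation as R
def ray(name,uv,st=None):
    p=viewer.camera_params(name); K=np.array(p["K"]); k1=p["k1"]
    d=np.array([k1,0,0,0,0],float)
    # distortion model: x*(1+k1 r^2)
    xy=cv2.undistortPointsIter(np.array([[uv]],float),K,d,None,None,(3,100,1e-10))[0,0]
    v=np.array([xy[0],-xy[1],-1.])
    if "T" in p: T=np.array(p["T"])
    else:
        W=np.eye(4);W[:3,:3]=R.from_quat(st["eef_rot"]).as_matrix();W[:3,3]=st["tcp_pos"]
        T=W@np.array(p["T_tool_cam"])
    v=T[:3,:3]@v
    return T[:3,3],v/np.linalg.norm(v)
def at_z(name,uv,z,st=None):
    o,v=ray(name,uv,st); return o+v*(z-o[2])/v[2]
def meet(rays):
    A=np.zeros((3,3));b=np.zeros(3)
    for o,v in rays:
        P=np.eye(3)-np.outer(v,v);A+=P;b+=P@o
    x=np.linalg.solve(A,b)
    return x,[np.linalg.norm((np.eye(3)-np.outer(v,v))@(x-o)) for o,v in rays]
E
python3 - <<'E'
from h import *
s=read_state(); print(s)
for n in("top","side"):
    cv2.imwrite(f"pics/{n}0.png",viewer.snapshot(n)); p=viewer.camera_params(n); print(n,np.round(p["T"],3),p["k1"],p["K"])
print(viewer.camera_params("wrist"))
E
```

```text
{'clock': 0.0, 'joint_pos': array([ 1.11479261,  0.53715186, -0.00445726,  1.5388529 ,  0.00260603,
        1.0673049 , -0.07122107]), 'joint_vel': array([-0.00127789, -0.00028515, -0.00163185, -0.00066546,  0.0001592 ,
       -0.00040752,  0.00030709]), 'tau': array([-5.76662333e-04, -5.70980036e+01,  9.90794264e-01, -2.51596892e+01,
       -5.61531004e-02,  1.81051064e-02,  1.46735952e-04]), 'tcp_pos': array([ 0.24674991, -0.6006454 ,  0.21665609]), 'eef_rot': array([ 9.81059566e-01,  1.93704401e-01, -2.24923572e-04, -8.25508803e-04]), 'contact_force': array([-0.0336143 ,  0.24388961, -0.23915402]), 'torque': array([-0.01533374, -0.06983101, -0.02350598]), 'grasp_force': 0.0, 'gripper_width': 0.08824493103316967}
top [[ 0.104  0.97  -0.221  0.314]
 [-0.995  0.1   -0.029 -0.003]
 [-0.006  0.222  0.975  0.89 ]
 [ 0.     0.     0.     1.   ]] -0.07921379671823757 [[460.74326888   0.         313.80275706]
 [  0.         460.74326888 246.90154257]
 [  0.           0.           1.        ]]
side [[-0.911  0.266 -0.314  0.186]
 [-0.412 -0.565  0.715  0.707]
 [ 0.013  0.781  0.625  0.698]
 [ 0.     0.     0.     1.   ]] -0.06821944539775918 [[447.12949224   0.         318.90139106]
 [  0.         447.12949224 234.53409705]
 [  0.           0.           1.        ]]
{'K': array([[427.44229091,   0.        , 316.12172766],
       [  0.        , 427.44229091, 244.40090603],
       [  0.        ,   0.        ,   1.        ]]), 'k1': -0.08755887118550458, 'T_tool_cam': array([[ 2.06716430e-04,  9.54468634e-01,  2.98311219e-01,
         7.63458837e-02],
       [ 9.99999973e-01, -1.65757579e-04, -1.62602044e-04,
         2.96035223e-06],
       [-1.05751206e-04,  2.98311245e-01, -9.54468643e-01,
        -1.66238590e-01],
       [ 0.00000000e+00,  0.00000000e+00,  0.00000000e+00,
         1.00000000e+00]])}
```

View pics/top0.png

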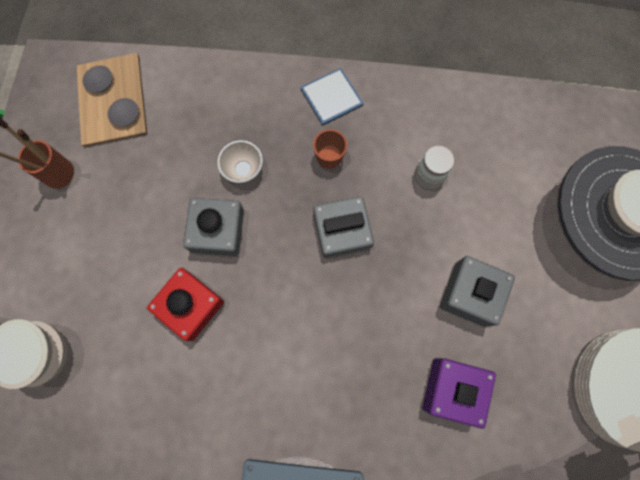

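View pics/side0.png

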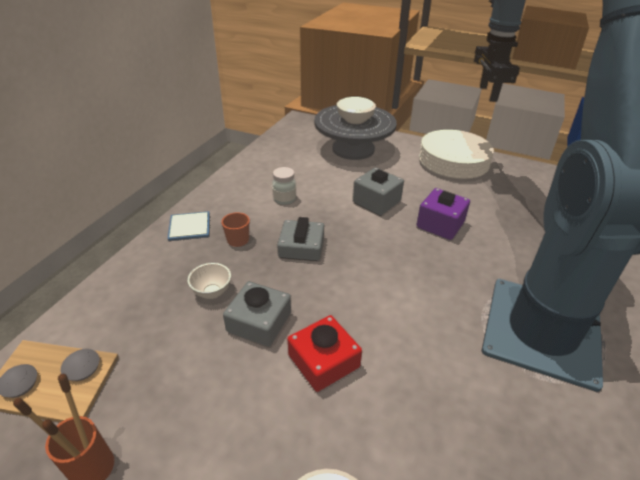

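Candidates in the top view are: mushroom keys at (209,221) on grey and (180,302) on red, the bar key at (344,223), and square keys at (485,289) on grey and (466,394) on purple. The grey ones fit the description. The side view shows the same keys at (257,297), (302,230) and (380,177). The next step is one enlarged mosaic to confirm them and read pixels.

```bash
python3 - <<'E'
import cv2,numpy as np
t=cv2.imread("pics/top0.png");s=cv2.imread("pics/side0.png")
def c(im,u,v,r=33):
    p=cv2.resize(im[v-r:v+r,u-r:u+r],(264,264),interpolation=cv2.INTER_CUBIC)
    for k in range(0,2*r,10):
        x=int((k+.5)*264/(2*r)); cv2.line(p,(x,0),(x,5),(0,255,255),1);cv2.line(p,(0,x),(5,x),(0,255,255),1)
        cv2.putText(p,str(u-r+k),(x-8,15),0,.3,(0,255,255),1);cv2.putText(p,str(v-r+k),(7,x+3),0,.3,(0,255,255),1)
    return p
m=np.vstack([np.hstack([c(t,209,221),c(t,344,223),c(t,485,289)]),np.hstack([c(s,257,297),c(s,302,230),c(s,380,177)])])
cv2.imwrite("pics/mosaic.png",m)
E
```

```text
(no output)
```

View pics/mosaic.png

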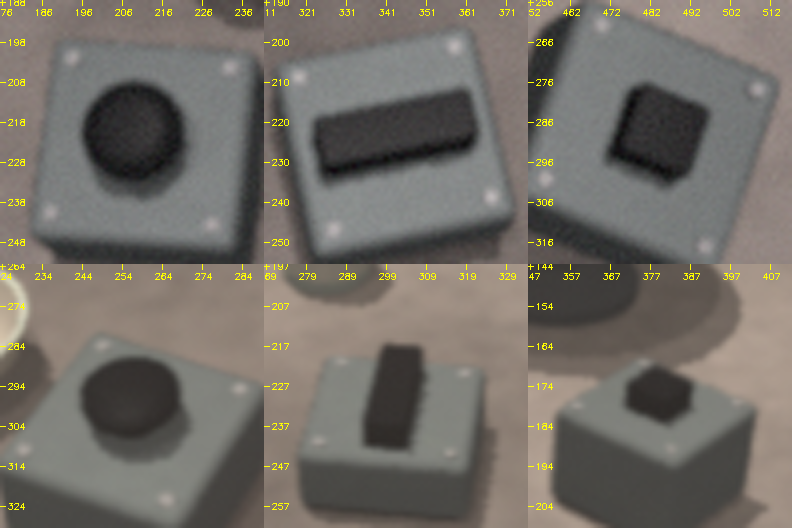

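The mosaic confirms three grey boxes: a mushroom key (left), a bar key (middle) and a small square key (right). Below I triangulate the key tops and the screw centroids, which mark the box tops.

```bash
python3 - <<'E'
from h import *
P={"round":((209,220.2),(256.5,297)),"bar":((343.5,221.2),(301.3,229.3)),"square":((486.3,287.7),(379.5,174.7)),
"roundbox":((211,222.9),(257,302.9)),"barbox":((343.4,224.2),(301.1,232.5)),"squarebox":((483,289.4),(379.1,179.2))}
H=dict(round=.086,bar=.065,square=.095,roundbox=.06,barbox=.045,squarebox=.075)
for k,(a,b) in P.items():
    x,e=meet([ray("top",a),ray("side",b)])
    print(k,x.round(4),np.round(e,4),"top@H",at_z("top",a,H[k]).round(4),"side@H",at_z("side",b,H[k]).round(4))
s=read_state();M=R.from_quat(s["eef_rot"]).as_matrix();print(M.round(3),s["tcp_pos"])
for n,w in dict(bowl=(240,163),jar=(437,156),cup=(330,146)).items(): print(n,at_z("top",w,.05).round(3))
E
```

```text
round [0.5279 0.2193 0.0769] [0.0002 0.0002] top@H [0.5257 0.2168 0.086 ] side@H [0.5227 0.2264 0.086 ]
bar [ 0.5562 -0.0285  0.0555] [0.0013 0.0013] top@H [ 0.5548 -0.0279  0.065 ] side@H [ 0.5493 -0.0176  0.065 ]
square [ 0.4527 -0.2898  0.0878] [0.0001 0.0001] top@H [ 0.4515 -0.2872  0.095 ] side@H [ 0.4494 -0.2781  0.095 ]
roundbox [0.5278 0.2193 0.0604] [0.0002 0.0002] top@H [0.5277 0.2193 0.06  ] side@H [0.5283 0.2189 0.06  ]
barbox [ 0.555  -0.0288  0.0454] [0.0005 0.0005] top@H [ 0.5547 -0.0289  0.045 ] side@H [ 0.5558 -0.0293  0.045 ]
squarebox [ 0.4516 -0.2884  0.0749] [0.0003 0.0003] top@H [ 0.4513 -0.2884  0.075 ] side@H [ 0.4519 -0.2882  0.075 ]
[[ 0.925  0.38  -0.001]
 [ 0.38  -0.925  0.001]
 [-0.    -0.001 -1.   ]] [ 0.24677781 -0.60073874  0.21676176]
bowl [0.657 0.184 0.05 ]
jar [ 0.712 -0.2    0.05 ]
cup [0.71  0.012 0.05 ]
```

Box-top heights match the text within 1 mm, and the box centres are good: round (0.528, 0.219), bar (0.555, -0.029), square (0.4515, -0.288). I'll make the first half of the way to the round key with the fingers shut, and check which way joint 1 goes.

```bash
python3 -m handwheel '[0.19,-0.217,0,0,-1, 0.19,-0.217,0,0,-1, 0.19,-0.217,0,0,-1, 0.19,-0.217,0,0,-1, 0.19,-0.217,0,0,-1, 0.19,-0.217,0,0,-1, 0.19,-0.217,0,0,-1, 0.19,-0.217,0,0,-1, 0.19,-0.217,0,0,-1, 0.19,-0.217,0,0,-1]' 20
cat > go.py <<'E'
import sys
from h import *
s=read_state(); M=R.from_quat(s["eef_rot"]).as_matrix(); t=np.array(eval(sys.argv[1]),float)
print("units",(M.T@(t-s["tcp_pos"])/.15).round(4),"tcp",s["tcp_pos"].round(4),"q",s["joint_pos"].round(2),"F",s["contact_force"].round(2),"w",round(s["gripper_width"],4),"clk",s["clock"], "tilt",M[:,2].round(4))
E
python3 go.py '[.528,.219,.14]'
```

```text
clock: 1.35
tcp_pos: [0.387, -0.1904, 0.2174]
eef_rot: [0.981, 0.194, -0.0, -0.0]
contact_force: [-0.0, -0.0, 0.4]
gripper_width: 0.0005
grasp_force: 0.0
units [ 1.9068 -2.1676  0.5158] tcp [ 0.387  -0.1904  0.2174] q [ 0.55  0.17 -0.22  2.08  0.05  0.9  -0.88] F [-0.03 -0.02  0.38] w 0.0005 clk 1.35 tilt [-3.e-04 -0.e+00 -1.e+00]
```

```bash
python3 -m handwheel '[0.19,-0.217,0,0,-1, 0.19,-0.217,0,0,-1, 0.19,-0.217,0,0,-1, 0.19,-0.217,0,0,-1, 0.19,-0.217,0,0,-1, 0.19,-0.217,0,0,-1, 0.19,-0.217,0,0,-1, 0.19,-0.217,0,0,-1, 0.19,-0.217,0,0,-1, 0.197,-0.215,0,0,-1, 0,0,0.13,0,-1, 0,0,0.13,0,-1, 0,0,0.13,0,-1, 0,0,0.13,0,-1, 0,0,0,0,-1]'
python3 go.py '[.528,.219,.107]'
python3 - <<'E'
from h import *
s=read_state();im=viewer.snapshot("wrist");cv2.imwrite("pics/w1.png",im)
E
```

```text
clock: 3.22
tcp_pos: [0.5266, 0.2169, 0.138]
eef_rot: [0.981, 0.194, -0.002, 0.0]
contact_force: [0.7, 0.2, 0.3]
gripper_width: 0.0003
grasp_force: 0.0
units [ 0.0145 -0.0092  0.2064] tcp [0.5266 0.2169 0.138 ] q [-0.17  0.54 -0.4   1.8   0.27  0.86 -1.88] F [0.71 0.21 0.31] w 0.0003 clk 3.225 tilt [-0.0034 -0.0015 -1.    ]
```

View pics/w1.png

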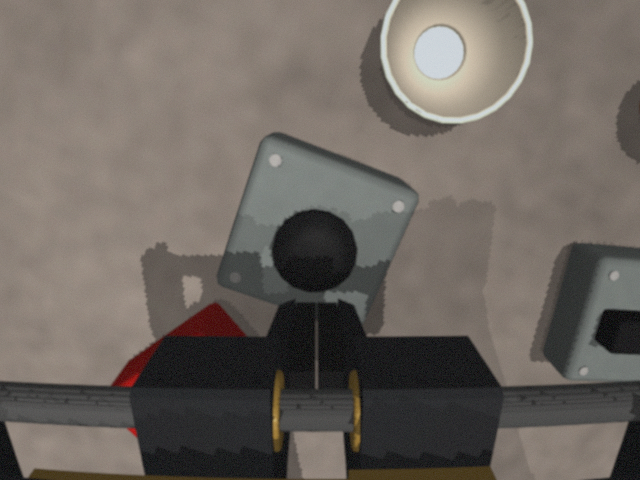

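The wrist view shows the grey round box, with the key head at (314.5,250) and screws at (275,160) and (398,206). The bowl is clear at (456,45). Next I check the key position from here and work out the descent.

```bash
python3 - <<'E'
from h import *
s=read_state()
for n,uv,z in(("key",(314.5,250),.079),("s1",(275,160),.06),("s2",(398,206),.06),("s3",(235,277),.06),("top key",(209,220.2),.079)):
    print(n,at_z("top" if "top" in n else "wrist",uv,z,s).round(4))
for uv in((71,58),(230,68),(212,224),(50,212)): print(at_z("top",(176-.4+uv[0]/4,188-.4+uv[1]/4),.06).round(4))
E
```

```text
key [0.5292 0.2191 0.079 ]
s1 [0.5646 0.258  0.06  ]
s2 [0.5672 0.1818 0.06  ]
s3 [0.4884 0.2556 0.06  ]
top key [0.5275 0.2187 0.079 ]
[0.565  0.2596 0.06  ]
[0.5676 0.1829 0.06  ]
[0.4915 0.1803 0.06  ]
[0.4894 0.257  0.06  ]
```

All agree. I move to just above the key (TCP z about 0.101).

```bash
python3 -m handwheel '[0.0145,-0.009,0.06,0,-1, 0,0,0.06,0,-1, 0,0,0.06,0,-1, 0,0,0.04,0,-1, 0,0,0.02,0,-1, 0,0,0,0,-1]'
python3 go.py '[.528,.219,.0865]'
```

```text
clock: 4.03
tcp_pos: [0.5293, 0.2197, 0.1034]
eef_rot: [0.981, 0.194, -0.0, 0.0]
contact_force: [-0.5, -0.1, 0.0]
gripper_width: 0.0005
grasp_force: 0.0
units [-0.01    0.0011  0.1124] tcp [0.5293 0.2197 0.1034] q [-0.18  0.59 -0.39  1.81  0.3   0.8  -1.9 ] F [-0.5  -0.08  0.  ] w 0.0005 clk 4.025 tilt [-3.e-04 -1.e-04 -1.e+00]
```

```bash
python3 -m handwheel '[0,0,0.0125,0,-1, 0,0,0.0125,0,-1, 0,0,0.0125,0,-1, 0,0,0.0125,0,-1, 0,0,0.0125,0,-1, 0,0,0.0125,0,-1]'
python3 -m handwheel '[0,0,0.0125,0,-1, 0,0,0.0125,0,-1, 0,0,0,0,-1, 0,0,0,0,-1]'
python3 go.py '[.528,.219,.0865]'
```

```text
clock: 4.78
tcp_pos: [0.5294, 0.2197, 0.0921]
eef_rot: [0.981, 0.194, -0.0, -0.0]
contact_force: [-0.2, 0.3, 0.8]
gripper_width: 0.0004
grasp_force: 0.0
clock: 5.28
tcp_pos: [0.5295, 0.2198, 0.0886]
eef_rot: [0.981, 0.194, 0.0, -0.0]
contact_force: [0.6, -0.2, -0.7]
gripper_width: 0.0003
grasp_force: 0.0
units [-0.011   0.001   0.0137] tcp [0.5295 0.2198 0.0886] q [-0.19  0.61 -0.38  1.82  0.31  0.77 -1.91] F [ 0.62 -0.19 -0.67] w 0.0003 clk 5.275 tilt [ 1.e-04  0.e+00 -1.e+00]
```

```bash
python3 -m handwheel '[0,0,0.0125,0,-1]'; python3 -m handwheel '[0,0,0.0083,0,-1]' 
python3 -c "
from h import *
cv2.imwrite('pics/s1.png',cv2.resize(viewer.snapshot('side')[230:370,180:340],(800,700))[:600])"
```

```text
clock: 5.4
tcp_pos: [0.5296, 0.2198, 0.0868]
eef_rot: [0.981, 0.194, 0.0, -0.0]
contact_force: [0.4, -0.6, 0.7]
gripper_width: 0.0004
grasp_force: 0.0
clock: 5.52
tcp_pos: [0.5294, 0.2197, 0.0853]
eef_rot: [0.981, 0.194, -0.0, 0.0]
contact_force: [0.9, 0.2, -0.3]
gripper_width: 0.0005
grasp_force: 0.0
```

View pics/s1.png

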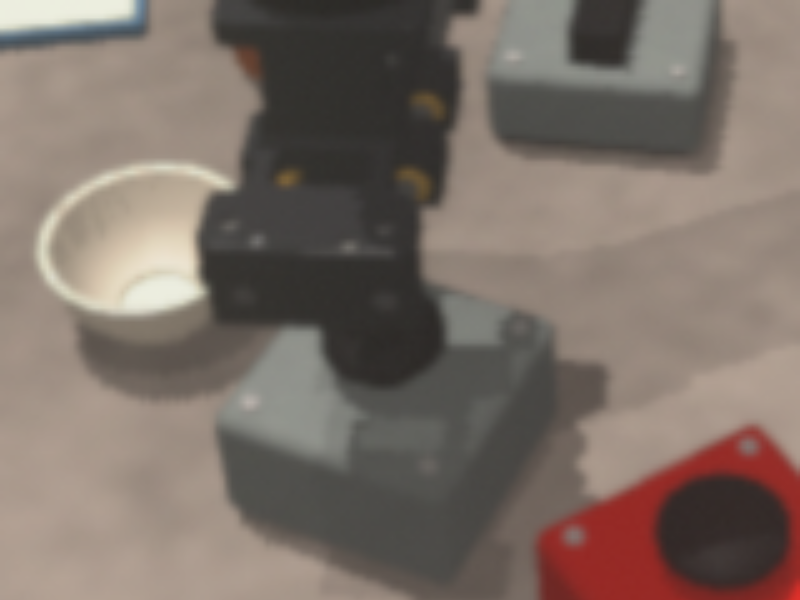

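The key's lower edge in the side view (row about 307) hasn't moved, and there is no force, so the key may not be in contact. I check this with a column profile and the overhang value.

```bash
python3 - <<'E'
from h import *
print(arm.finger_overhang)
a=cv2.imread("pics/side0.png");b=viewer.snapshot("side");cv2.imwrite("pics/s2.png",b)
for u in(253,257,261): print(u,"\n",a[298:316,u].mean(1).round(),"\n",b[298:316,u].mean(1).round())
p=viewer.camera_params("side");T=np.linalg.inv(p["T"])
for z in(.097,.0853-.011,.086,.074):
    c=T@[.528,.219,z,1];x=c[0]/-c[2];y=-c[1]/-c[2];f=1+p["k1"]*(x*x+y*y);print(z,p["K"]@[x*f,y*f,1])
E
python3 go.py '[.528,.219,.0853]'
```

```text
0.011
253 
 [ 55.  55.  56.  58.  56.  53.  50.  47.  50.  63.  73.  75.  79.  87.
 104. 124. 131. 132.] 
 [ 44.  43.  45.  44.  45.  46.  46.  45.  53.  68.  78.  81.  82.  84.
  93. 100.  91.  92.]
257 
 [ 55.  56.  58.  58.  56.  53.  49.  46.  46.  57.  71.  75.  76.  80.
  89. 105. 124. 131.] 
 [42. 45. 44. 45. 45. 46. 45. 44. 45. 59. 75. 81. 81. 81. 83. 88. 94. 95.]
261 
 [ 53.  52.  52.  50.  49.  47.  46.  50.  61.  72.  74.  76.  78.  84.
  92. 108. 126. 131.] 
 [44. 44. 45. 46. 44. 44. 44. 52. 65. 77. 81. 81. 82. 81. 84. 90. 95. 97.]
0.097 [255.60655754 289.41434964   1.        ]
0.0743 [256.53489684 297.81706319   1.        ]
0.086 [256.06001466 293.52262731   1.        ]
0.074 [256.54697398 297.92617292   1.        ]
units [-0.0097  0.001  -0.0007] tcp [0.5293 0.2197 0.0852] q [-0.19  0.61 -0.38  1.82  0.31  0.76 -1.91] F [-0.62 -0.15 -0.56] w 0.0003 clk 5.625 tilt [-3.e-04 -1.e-04 -1.e+00]
```

The key hasn't moved: its edge profile is identical. I feel downward in small steps until the roughly 4 N of sliding resistance shows.

```bash
for i in 1; do python3 -m handwheel '[0,0,0.01,0,-1]'; python3 -m handwheel '[0,0,0.01,0,-1]'; python3 -m handwheel '[0,0,0.01,0,-1]'; done | grep -E "tcp_pos|contact"
```

```text
tcp_pos: [0.5295, 0.2198, 0.0839]
contact_force: [-0.7, 0.2, 0.1]
tcp_pos: [0.5294, 0.2197, 0.0823]
contact_force: [0.7, 0.9, 0.0]
tcp_pos: [0.5294, 0.2198, 0.0807]
contact_force: [-0.4, -0.4, 0.9]
```

```bash
python3 - <<'E'
from h import *
a=viewer.snapshot("side")[265:325,220:300];w=viewer.snapshot("wrist")[200:350,220:420]
f=lambda m:cv2.convertScaleAbs((255*(m/255.)**.45),alpha=1)
m=np.vstack([cv2.resize(f(a),(400,300),interpolation=cv2.INTER_CUBIC),cv2.resize(f(w),(400,300),interpolation=cv2.INTER_CUBIC)])
cv2.imwrite("pics/c2.png",m);print(read_state()["tcp_pos"])
E
```

```text
[0.52927183 0.21971468 0.08067923]
```

View pics/c2.png

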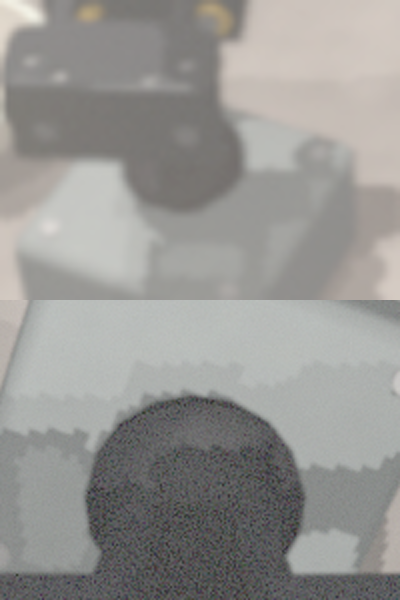

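```bash
python3 - <<'E'
from h import *
p=viewer.camera_params("wrist");C=np.linalg.inv(p["T_tool_cam"])
def pr(pt):
    c=C@[*pt,1];x=c[0]/-c[2];y=-c[1]/-c[2];f=1+p["k1"]*(x*x+y*y);return (p["K"]@[x*f,y*f,1])[:2].round(1)
for z in(.011,0,-.01,-.02): print(z,[pr((x,y,z)) for x,y in((.009,-.0175),(.009,0),(.009,.0175),(-.009,0))])
w=viewer.snapshot("wrist");cv2.imwrite("pics/w3.png",w)
m=w[200:360,220:420].astype(float);m=np.clip((m-20)*3.5,0,255).astype(np.uint8);m=cv2.GaussianBlur(m,(3,3),0)
m0=cv2.imread("pics/w1.png")[200:360,220:420].astype(float);m0=cv2.GaussianBlur(np.clip((m0-20)*3.5,0,255).astype(np.uint8),(3,3),0)
cv2.imwrite("pics/c3.png",cv2.resize(np.hstack([m0,m]),(800,320),interpolation=cv2.INTER_CUBIC))
E
```

```text
0.011 [array([276.6, 270.1]), array([316. , 270.2]), array([355.5, 270.1]), array([316. , 307.1])]
0 [array([274.3, 279.5]), array([316. , 279.5]), array([357.8, 279.5]), array([316. , 318.2])]
-0.01 [array([271.9, 288.9]), array([316., 289.]), array([360.2, 289. ]), array([316. , 329.4])]
-0.02 [array([269.3, 299.5]), array([316. , 299.6]), array([362.8, 299.6]), array([316. , 341.9])]
```

View pics/c3.png

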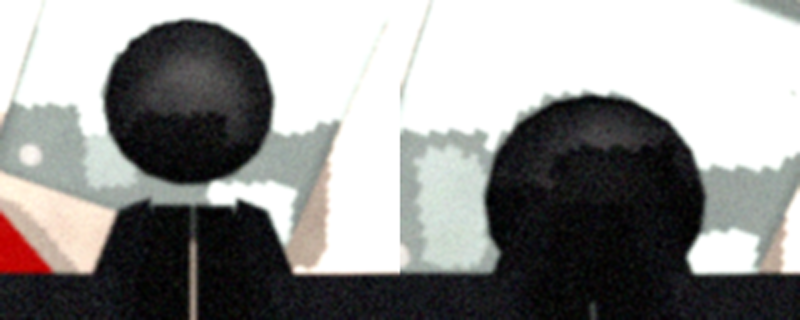

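In the wrist view the fingertip edge sits at row about 301. If the tips stood 11 mm ahead of the TCP it would be at about 270, so the tips may be higher than stated. The key hasn't been touched. I keep feeling down: 9 mm in all is safe from a no-contact start, because the key travels 12 mm.

```bash
{ python3 -m handwheel '[0,0,0.01,0,-1]'; python3 -m handwheel '[0,0,0.01,0,-1]'; python3 -m handwheel '[0,0,0.01,0,-1]'; python3 -m handwheel '[0,0,0.01,0,-1]'; python3 -m handwheel '[0,0,0.01,0,-1]'; python3 -m handwheel '[0,0,0.01,0,-1]'; } | grep -E "tcp_pos|contact"
python3 - <<'E'
from h import *
b=viewer.snapshot("side");cv2.imwrite("pics/s4.png",b)
for u in(253,257,261): print(u,b[298:316,u].mean(1).round())
E
```

```text
tcp_pos: [0.5295, 0.2198, 0.0795]
contact_force: [-0.1, -0.4, -0.4]
tcp_pos: [0.5294, 0.2197, 0.0778]
contact_force: [0.3, -0.6, -1.2]
tcp_pos: [0.5294, 0.2197, 0.0763]
contact_force: [-0.3, 0.3, 0.6]
tcp_pos: [0.5294, 0.2198, 0.0748]
contact_force: [-0.6, -0.9, 0.4]
tcp_pos: [0.5294, 0.2197, 0.0733]
contact_force: [-0.8, -0.5, -0.5]
tcp_pos: [0.5294, 0.2198, 0.0718]
contact_force: [0.5, 0.4, 0.1]
253 [47. 48. 47. 46. 45. 44. 45. 45. 52. 68. 78. 81. 81. 81. 82. 83. 88. 94.]
257 [49. 47. 46. 46. 46. 46. 45. 44. 46. 59. 75. 81. 81. 82. 82. 84. 90. 94.]
261 [46. 46. 46. 46. 44. 44. 44. 52. 64. 76. 81. 81. 81. 81. 81. 82. 87. 94.]
```

```bash
python3 - <<'E'
from h import *
p=viewer.camera_params("side");T=np.linalg.inv(p["T"])
def pr(P):
    c=T@[*P,1];x=c[0]/-c[2];y=-c[1]/-c[2];f=1+p["k1"]*(x*x+y*y);return (p["K"]@[x*f,y*f,1])[:2]
g=lambda m:(255*(m/255.)**.5).astype(np.uint8)
def crop(im,u,v,w,h,k,pts):
    o=cv2.resize(g(im[v:v+h,u:u+w]),(w*k,h*k),interpolation=cv2.INTER_CUBIC)
    for P,c in pts:
        q=(pr(P)-[u,v]+.5)*k; cv2.circle(o,tuple(q.astype(int)),2,c,-1)
    return o
s=read_state();M=R.from_quat(s["eef_rot"]).as_matrix()
def pts(t,op):
    r=[]
    for y in ((-op,op) if op else (0,)):
        for z,c in((.011,(0,0,255)),(-.021,(0,255,0)),(-.053,(255,0,0))): r.append((t+M@[0,y,z],c))
    return r
a=crop(cv2.imread("pics/side0.png"),450,20,100,100,4,pts(np.array([.2467,-.6006,.2167]),.044+.0087))
b=crop(cv2.imread("pics/s4.png"),200,220,100,100,4,pts(s["tcp_pos"],0))
w=viewer.snapshot("wrist");m=g(w[180:480,120:520])
cv2.imwrite("pics/c4.png",np.vstack([np.hstack([a,b]),np.hstack([cv2.resize(m,(266,200)),np.zeros((200,534,3),np.uint8)])]))
E
```

```text
(no output)
```

View pics/c4.png

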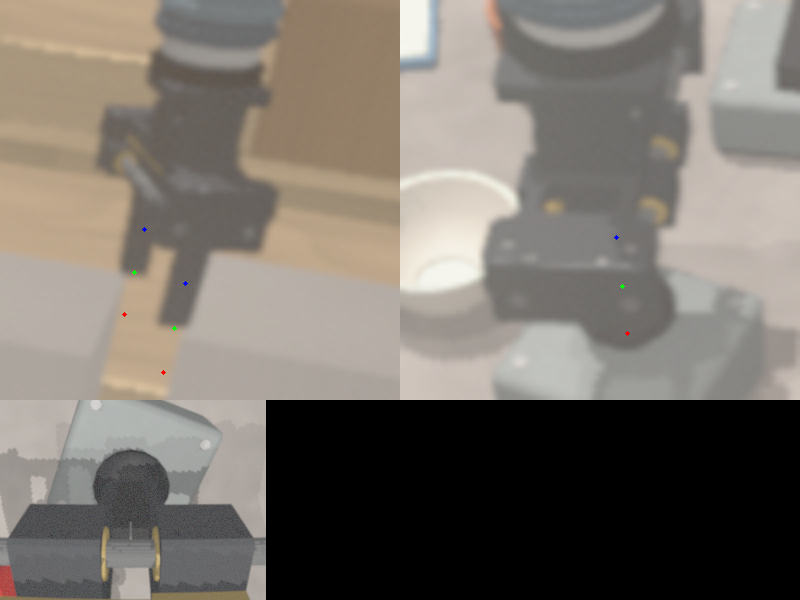

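This picture settles it. The real fingertips lie near the green marks, at tool z of about -0.021 and so some 32 mm higher than the stated red marks, both at the start and now. Contact is expected near a TCP reading of z = 0.065, and I keep feeling down.

```bash
{ python3 -m handwheel '[0,0,0.01,0,-1]'; python3 -m handwheel '[0,0,0.01,0,-1]'; python3 -m handwheel '[0,0,0.01,0,-1]'; python3 -m handwheel '[0,0,0.01,0,-1]'; python3 -m handwheel '[0,0,0.01,0,-1]'; python3 -m handwheel '[0,0,0.01,0,-1]'; } | grep -E "tcp_pos|contact"
```

```text
tcp_pos: [0.5295, 0.2198, 0.0704]
contact_force: [0.2, -0.3, 0.6]
tcp_pos: [0.5294, 0.2197, 0.0688]
contact_force: [0.1, -0.5, 0.1]
tcp_pos: [0.5294, 0.2197, 0.0673]
contact_force: [-0.2, -0.6, 0.0]
tcp_pos: [0.5294, 0.2197, 0.0658]
contact_force: [0.8, 0.0, 0.8]
tcp_pos: [0.5294, 0.2198, 0.0645]
contact_force: [-1.3, 0.2, 3.8]
tcp_pos: [0.5294, 0.2197, 0.063]
contact_force: [-1.3, -1.0, 3.8]
```

Contact came at about 0.065, with 3.8 N. I press about 8 mm further, to a TCP reading of 0.0550.

```bash
{ python3 -m handwheel '[0,0,0.01,0,-1, 0,0,0.01,0,-1, 0,0,0.01,0,-1]'; python3 -m handwheel '[0,0,0.01,0,-1]'; python3 -m handwheel '[0,0,0.007,0,-1]';  python3 -m handwheel '[0,0,0.006,0,-1, 0,0,0,0,-1, 0,0,0,0,-1]'; } | grep -E "tcp_pos|contact"
python3 - <<'E'
from h import *
b=viewer.snapshot("side");cv2.imwrite("pics/s5.png",b)
for u in(253,257,261): print(u,b[298:318,u].mean(1).round())
E
```

```text
tcp_pos: [0.5294, 0.2197, 0.0583]
contact_force: [-1.5, -0.8, 3.7]
tcp_pos: [0.5294, 0.2198, 0.0568]
contact_force: [-2.2, -1.0, 3.8]
tcp_pos: [0.5294, 0.2197, 0.0557]
contact_force: [-1.2, -0.5, 3.4]
tcp_pos: [0.5294, 0.2197, 0.0548]
contact_force: [-0.0, 0.2, 1.1]
253 [47. 47. 48. 47. 46. 47. 47. 47. 47. 46. 46. 47. 59. 74. 80. 82. 84. 88.
 95. 97.]
257 [47. 46. 46. 51. 56. 58. 54. 49. 47. 47. 45. 46. 57. 73. 80. 80. 83. 88.
 95. 97.]
261 [46. 46. 46. 46. 49. 48. 48. 46. 45. 45. 47. 55. 71. 80. 81. 81. 84. 90.
 95. 97.]
```

The key's edge moved down about 3.3 px, which is about 10 mm, so the round key is down. I lift off and go above the bar key.

```bash
python3 -m handwheel '[0,0,-0.03,0,-1, 0,0,-0.1,0,-1, 0,0,-0.15,0,-1, 0,0,-0.15,0,-1, -0.059,0.199,0,0,-1, -0.059,0.199,0,0,-1, -0.059,0.199,0,0,-1, -0.059,0.199,0,0,-1, -0.059,0.199,0,0,-1, -0.059,0.199,0,0,-1, -0.059,0.199,0,0,-1, -0.061,0.201,0,0,-1, 0,0,0.1,0,-1, 0,0,0.1,0,-1, 0,0,0.1,0,-1, 0,0,0,0,-1]'|grep contact
python3 go.py '[.5545,-.0285,.05]'
python3 - <<'E'
from h import *
b=viewer.snapshot("side");cv2.imwrite("pics/s6.png",b)
for u in(253,257,261): print(u,b[298:318,u].mean(1).round())
E
```

```text
contact_force: [-0.4, 0.9, -0.2]
units [0.0053 0.0111 0.1525] tcp [ 0.5532 -0.0273  0.0729] q [ 0.23  0.6  -0.35  1.88  0.3   0.72 -1.46] F [-0.38  0.89 -0.19] w 0.0007 clk 10.8 tilt [-3.1e-03  5.0e-04 -1.0e+00]
253 [ 54.  54.  56.  57.  58.  58.  59.  59.  57.  57.  52.  51.  61.  82.
 109. 132. 138. 139. 140. 140.]
257 [ 55.  56.  56.  57.  58.  59.  60.  61.  58.  56.  52.  50.  59.  77.
  96. 116. 132. 137. 138. 140.]
261 [ 53.  55.  54.  55.  56.  55.  56.  54.  51.  50.  49.  56.  72.  88.
 111. 132. 138. 139. 140. 138.]
```

The round key stays down. I approach the bar key to 0.050, then feel; contact is expected at about 0.044.

```bash
{ python3 -m handwheel '[0.005,0.008,0.05,0,-1, 0,0,0.05,0,-1, 0,0,0.03,0,-1, 0,0,0.02,0,-1, 0,0,0,0,-1]'; python3 -m handwheel '[0,0,0.01,0,-1, 0,0,0.01,0,-1]'; python3 -m handwheel '[0,0,0.01,0,-1]'; python3 -m handwheel '[0,0,0.01,0,-1]'; python3 -m handwheel '[0,0,0.01,0,-1]'; python3 -m handwheel '[0,0,0.01,0,-1]'; } | grep -E "tcp_pos|contact"
```

```text
tcp_pos: [0.5555, -0.0293, 0.0518]
contact_force: [0.5, -0.1, -0.5]
tcp_pos: [0.5558, -0.0293, 0.049]
contact_force: [-0.4, -0.6, 0.2]
tcp_pos: [0.5557, -0.0293, 0.0474]
contact_force: [-0.4, 0.3, 0.7]
tcp_pos: [0.5557, -0.0293, 0.0459]
contact_force: [0.4, 0.1, 0.6]
tcp_pos: [0.5556, -0.0292, 0.0443]
contact_force: [0.2, 0.5, 0.8]
tcp_pos: [0.5557, -0.0293, 0.0431]
contact_force: [-0.8, -0.0, 4.3]
```

Contact at about 0.044, as expected. I press on to about 0.0337.

```bash
{ python3 -m handwheel '[0,0,0.01,0,-1, 0,0,0.01,0,-1, 0,0,0.01,0,-1]'; python3 -m handwheel '[0,0,0.01,0,-1, 0,0,0.01,0,-1]'; python3 -m handwheel '[0,0,0.007,0,-1]';  python3 -m handwheel '[0,0,0.005,0,-1, 0,0,0,0,-1, 0,0,0,0,-1]'; } | grep -E "tcp_pos|contact"
```

```text
tcp_pos: [0.5557, -0.0293, 0.0384]
contact_force: [-0.9, 0.1, 4.5]
tcp_pos: [0.5557, -0.0293, 0.0353]
contact_force: [-0.5, 0.2, 3.8]
tcp_pos: [0.5557, -0.0293, 0.0343]
contact_force: [-0.7, 0.1, 4.4]
tcp_pos: [0.5556, -0.0293, 0.0335]
contact_force: [-0.6, 0.2, 0.3]
```

The bar key is about 10.5 mm in. I lift off and go above the square key.

```bash
python3 -m handwheel '[0,0,-0.03,0,-1, 0,0,-0.11,0,-1, 0,0,-0.2,0,-1, 0,0,-0.2,0,-1, -0.162,0.167,0,0,-1, -0.162,0.167,0,0,-1, -0.162,0.167,0,0,-1, -0.162,0.167,0,0,-1, -0.162,0.167,0,0,-1, -0.162,0.166,0,0,-1, -0.162,0.166,0,0,-1, -0.162,0.165,0,0,-1, 0,0,0.07,0,-1, 0,0,0.07,0,-1, 0,0,0,0,-1, 0,0,0,0,-1]'|grep contact
python3 go.py '[.4515,-.288,.08]'
```

```text
contact_force: [0.9, 0.5, -0.4]
units [-0.0078  0.0042  0.0916] tcp [ 0.4523 -0.287   0.0937] q [ 0.74  0.54 -0.33  1.92  0.26  0.72 -0.92] F [ 0.92  0.51 -0.41] w 0.0008 clk 15.35 tilt [ 1.e-04  4.e-04 -1.e+00]
```

```bash
{ python3 -m handwheel '[-0.006,0.004,0.04,0,-1, 0,0,0.04,0,-1, 0,0,0.015,0,-1, 0,0,0,0,-1]'; python3 -m handwheel '[0,0,0.01,0,-1]'; python3 -m handwheel '[0,0,0.01,0,-1]'; python3 -m handwheel '[0,0,0.01,0,-1]'; python3 -m handwheel '[0,0,0.01,0,-1]'; python3 -m handwheel '[0,0,0.01,0,-1]'; } | grep -E "tcp_pos|contact"
```

```text
tcp_pos: [0.451, -0.2888, 0.0791]
contact_force: [0.4, -0.4, 0.3]
tcp_pos: [0.4514, -0.289, 0.078]
contact_force: [0.2, -0.3, 0.7]
tcp_pos: [0.4512, -0.2889, 0.0764]
contact_force: [0.0, 1.0, 0.2]
tcp_pos: [0.4512, -0.2889, 0.0749]
contact_force: [0.2, 0.9, 0.2]
tcp_pos: [0.4512, -0.2889, 0.0735]
contact_force: [-1.0, 0.1, 4.2]
tcp_pos: [0.4512, -0.2889, 0.072]
contact_force: [-1.3, 1.2, 4.1]
```

Contact at about 0.074. I press on to about 0.0637.

```bash
{ python3 -m handwheel '[0,0,0.01,0,-1, 0,0,0.01,0,-1, 0,0,0.01,0,-1]'; python3 -m handwheel '[0,0,0.01,0,-1]'; python3 -m handwheel '[0,0,0.008,0,-1]';  python3 -m handwheel '[0,0,0.006,0,-1, 0,0,0,0,-1, 0,0,0,0,-1]'; python3 -m handwheel '[0,0,-0.03,0,-1, 0,0,-0.1,0,-1, 0,0,-0.2,0,-1, 0,0,-0.2,0,-1, 0,0,-0.2,0,-1, 0,0,0,0,-1, 0,0,0,0,-1]'; } | grep -E "tcp_pos|contact"
python3 - <<'E'
from h import *
s0=cv2.imread("pics/side0.png");t0=cv2.imread("pics/top0.png");s=viewer.snapshot("side");t=viewer.snapshot("top")
c=lambda im,u,v:cv2.resize(im[v-33:v+33,u-33:u+33],(264,264),interpolation=cv2.INTER_CUBIC)
L=((257,297),(302,230),(380,177))
cv2.imwrite("pics/end.png",np.vstack([np.hstack([c(im,*p) for p in L]) for im in(s0,s)]))
print(read_state()["clock"])
E
```

```text
tcp_pos: [0.4512, -0.2889, 0.0673]
contact_force: [-0.4, 0.2, 3.9]
tcp_pos: [0.4512, -0.2889, 0.0658]
contact_force: [-0.1, 0.4, 3.8]
tcp_pos: [0.4512, -0.2889, 0.0646]
contact_force: [-0.6, 0.8, 3.7]
tcp_pos: [0.4512, -0.2889, 0.0637]
contact_force: [0.2, -0.6, -0.1]
tcp_pos: [0.4508, -0.2888, 0.1732]
contact_force: [-0.3, -0.6, 0.3]
18.45
```

View pics/end.png

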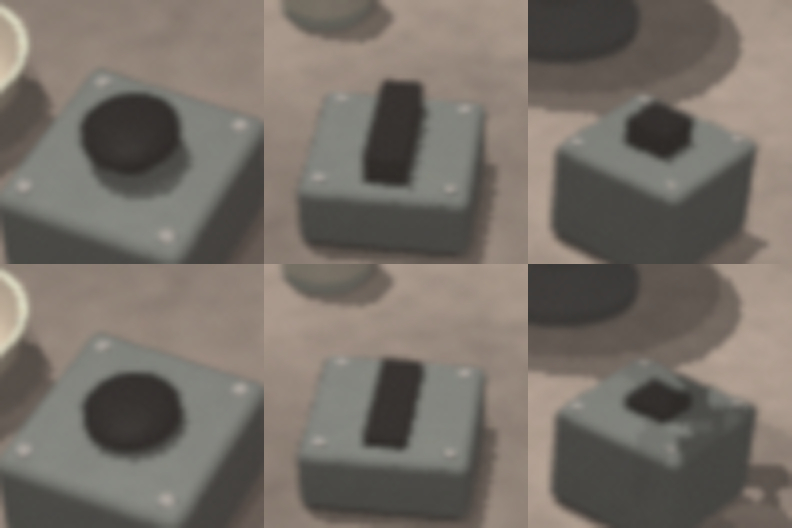

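The before (top) and after (bottom) crops show all three keys sunk, the boxes unmoved and the tool clear. I hand the job in.

```bash
python3 -c "
from workcell import arm
print(arm.sign_off())"
```

```text
the job is handed in; nothing more can be done
None
```

I pressed the round, bar and square keys in that order, each about 10 mm in at about 4 N; the last picture showed all three down and the boxes in place, and I handed the job in at about 18.5 s (no verdict was shown).

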